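# Slide the tall bottle into its bay

## Task

Push the tall lilac bottle with your fingertips, low on its body, so that it slides upright across the cart top into the empty bay of the white rack (the one with the orange disc) and stands there right back against the stop. Do not grip, lift or tip the bottle, and leave the green bottle and all the other things where they are. Finish with the hand clear of everything.

Things in the scene. Friction and masses are not known exactly. Their poses are not given: they have to be found in the camera images.
- bottle: Tall lilac bottle, pink label, white cap: round, 56 mm in diameter, straight-sided to at least 100 mm up, 230 mm tall, 0.3 to 0.6 kg, standing loose on the cart top (z = 0), nearer the robot than the rack. It tips if pushed high. Origin: centre of its underside, z up.
- bay_mark: Flat orange disc, 52 mm in diameter, painted on the surface in the EMPTY bay (either one; nothing to catch on). Origin: its centre, where the bottle's underside centre stands when 1 mm from the back stop and midway between the cheeks. x points into the bay, towards the stop.
- rack: Fixed white rack, 210 mm long in y: two bays side by side, open to the robot, no floor (bottles slide on the cart top). Each bay is 68 mm wide between cheeks 30 mm high; back stop 34 mm high. Origin: on the surface midway between the bays' standing places at y = +-60 mm. x points into the bays: stop face at x = +29 mm, cheeks' front ends at x = -14 mm. Outer cheeks 5 mm thick, middle one 52 mm.
- neighbour: The green bottle with a blue cap, 56 mm in diameter, 190 mm tall, about 0.5 kg, loose, standing home in the other bay. Leave alone. Origin: centre of its underside, z up.
- peg_mint: Mint green clothespeg lying on the surface, 72 x 13 x 14 mm; bystander, leave alone. Origin: centre of its underside, x along its length.
- peg_pink: Pink clothespeg lying on the surface, 72 x 13 x 14 mm; bystander, leave alone. Origin: centre of its underside, x along its length. Beyond it, at the far left, stands a fixed closed detergent bucket 200 mm wide and 190 mm high; behind the rack runs a fixed drawer unit 90 mm high.
- peg_lemon: Lemon yellow clothespeg lying on the surface, 72 x 13 x 14 mm; bystander, leave alone. Origin: centre of its underside, x along its length.
- clip: Chrome spring clip, about 75 x 44 x 24 mm, lying on the surface at the robot's right; leave alone. Origin: underside, under the middle of its jaw plate.
- brush: Black plastic stain brush, about 200 x 50 x 34 mm, lying bristles down at the robot's right; leave alone. Origin: underside, under the middle of the handle; x towards the head.
Not all that is in view belongs to the job. Leave any yellow look-alike of the bottle alone.

How it is judged:
By the outcome, as a careful person would: the job done as asked, in the order asked, and still so for the second after the job is handed in, with the robot touching nothing.
It also fails if it takes over 64 s, if anything falls off the work surface, if the arm or the gripper's body presses on something with over 40 N, if the wrist force passes 120 N, or if a joint passes its speed limit or range.

## Robot

A 6-joint arm with a two-finger parallel gripper is mounted at the origin on the work surface. World frame = base frame: x ahead of the robot, y to its left, z up, the work surface at z = 0. Lengths are in m, angles in degrees, forces in N, time in s.
With the tool pointing down it reaches from about 0.25 to 0.725 m from the base axis. Payload 9.7 kg.
Tool frame: the origin (TCP) lies on the centre line of the jaws, within the pads' length; the fingertips stand tip_reach ahead of it and the grasp point (between the pads) lies 2 mm behind it (tip_reach is the distance from the TCP to the fingertips, in m); z points along the fingers, y is the direction in which the jaws open and shut (so a half turn about z gives the same grasp; the last joint's range is limited). The gripper opens to 85 mm and grips with 20 to 120 N. Pads are 22 mm wide; open, the fingers measure 114 mm over their backs; the gripper's body (76 mm by 85 mm) begins 54 mm behind the grasp point. The pads swing forward as they close: fully open they stand 13 mm farther back than shut.
Start: joints at [74.083, 4.979, 10.078, 95.1, 0, 90], TCP at [0.151, 0.529, 0.248] pointing down, gripper open.
Joint ranges: [-179.16, 179.16], [-48.56, 103.87], [-65.8, 70.77], [-126.05, 130.52], [-82.76, 87.17], [-180, 180]. Speed limits (degrees/s): [127.2, 127.2, 147.25, 180, 180, 180].

## Interface

Orientations are given as [roll, pitch, yaw] about the fixed x, y, z axes, in that order (R = Rz(yaw) Ry(pitch) Rx(roll)).
In Python, from workcell import get_obs, camera, calibration, job_done, tip_reach gives the robot as it stands.
- The arm moves only by the tool apply_moves, never from a script. Its argument "rows" is a list of rows, each a list of 7 numbers: the shift along the world's x, y, z in mm, then the turn, a rotation vector about the world's x, y, z in degrees, then the closure, from 0 (fully open) to 1 (shut). A call has 1 to 20 rows; each row shifts and turns the commanded pose from where the row before left it; what a row does not reach is not made up. A row lasts 1/8 s, in which the tool goes at most 62.5 mm and 10.7 degrees, less where a joint would pass 70% of its speed; a pose out of reach is approached as far as the arm can. A call with a gripper value outside its range is refused whole. The fingers move at their own pace and stop on an object; "grip_force" is the grip in N (left out, the last holds). Time passes only in rows, so rows that do not move let the fingers close. It gives the time, the measured TCP pose, the force and the opening at its end, in the units of the state.
- get_obs(): the state, without advancing time (a new reading comes with each control period).
- camera(name): name is "side" or "top"; returns the picture (400x640x3 uint8, red, green, blue); there is no depth.
- calibration(name): a dict with "intrinsics" (3x3 intrinsics, pixels), "T" (4x4, takes a point from camera to world coordinates). Camera axes: x right, y down, z forward; pixel columns grow to the right and rows downward; lengths in m; the calibration is good to about 2 mm. A picture is of the moment at which its call begins. calibration takes no time and is no camera call.
- job_done(): hands the job in, once; it reports no verdict.
The state is a dict: "time": time; "q": joint angles; "qd": joint speeds; "joint_efforts": joint torques, N m; "ee_pos": TCP position; "tcp_rot": TCP orientation; "wrist_force": force on the tool from outside, world axes, zero at the start; "torque": the same for the moment, N m; "opening": finger opening in m.
Only numpy, scipy, OpenCV 4.12 (cv2) and the standard library are available. Lean on these libraries where they do the work, as an engineer would, in place of code of your own. Each camera call takes 0.05 s, during which the arm holds its last target.

## Working session

There is one attempt and no reset: what is moved stays moved. The work goes in short steps, Python scripts to look and compute and a tool call to move; the robot and the scene stay as the last step left them, time stands still between calls to the robot, and variables do not carry over. Pictures are saved under pics/ and viewed, and the job is handed in when it is done.

Besides the shell and the picture viewer there is one more tool, called after "Call:" by a JSON object that holds its "method" and its "body", one argument or row to a line. apply_moves: Moves the arm, as the interface text tells. Its arguments: {"type":"object","properties":{"rows":{"type":"array","items":{"type":"array","items":{"type":"number"}}},"grip_force":{"type":"number"}},"required":["rows"]}

```bash
mkdir -p pics; ls
python3 - <<'E'
from workcell import *
import cv2
print(get_obs()); print(tip_reach if not callable(tip_reach) else tip_reach())
for n in("side","top"):
    cv2.imwrite(f"pics/{n}0.png",camera(n)[:,:,::-1]); print(n,calibration(n))
E
```

```text
pics
{'time': 0.0, 'q': array([ 7.40861277e+01,  5.01256891e+00,  1.00329563e+01,  9.50978925e+01,
       -1.19169369e-03,  8.99998327e+01]), 'qd': array([ 0.04619968,  0.09674646, -0.07441305,  0.0745221 ,  0.03428848,
       -0.0284373 ]), 'joint_efforts': array([-1.34574457e-03, -5.20390177e+01,  4.64798355e+01,  1.63120916e-02,
       -1.97521663e-04, -1.11358338e-05]), 'ee_pos': array([0.15075582, 0.52872618, 0.24755553]), 'tcp_rot': array([-1.79922495e+02,  1.19146631e-03,  1.64086297e+02]), 'wrist_force': array([0.41449016, 0.08465575, 0.03880977]), 'torque': array([ 0.01194489,  0.02626797, -0.02003289]), 'opening': 0.08498419279000559}
0.017
side {'intrinsics': array([[397.28236969,   0.        , 321.87652443],
       [  0.        , 397.28236969, 198.22406587],
       [  0.        ,   0.        ,   1.        ]]), 'T': array([[ 6.34987202e-01,  6.05702188e-01, -4.79495686e-01,
         1.04534567e+00],
       [ 7.72522653e-01, -4.97917106e-01,  3.94065103e-01,
        -4.70110194e-01],
       [-6.30091897e-05, -6.20647577e-01, -7.84089651e-01,
         8.52981838e-01],
       [ 0.00000000e+00,  0.00000000e+00,  0.00000000e+00,
         1.00000000e+00]])}
top {'intrinsics': array([[480.94628131,   0.        , 321.5888168 ],
       [  0.        , 480.94628131, 197.9705745 ],
       [  0.        ,   0.        ,   1.        ]]), 'T': array([[ 0.00823826, -0.99907038,  0.04231431,  0.46142719],
       [-0.99994929, -0.00798561,  0.00613644, -0.03659185],
       [-0.00579283, -0.04236272, -0.9990855 ,  1.13449328],
       [ 0.        ,  0.        ,  0.        ,  1.        ]])}
```

View pics/top0.png

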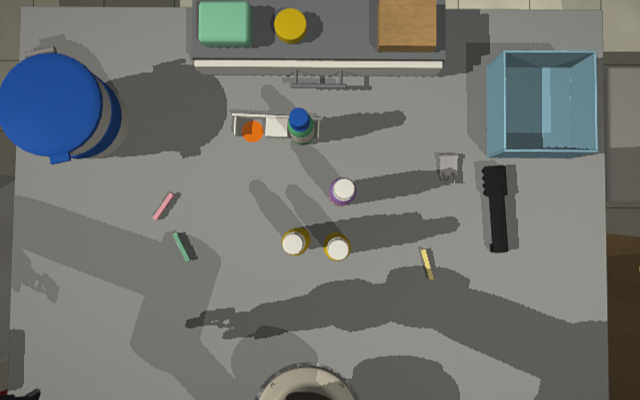

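View pics/side0.png

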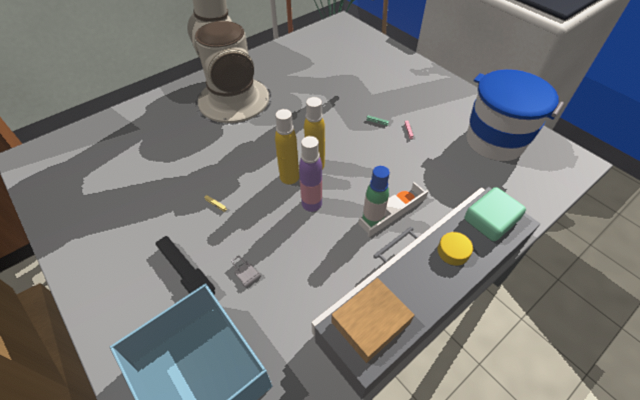

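```bash
cat > h.py <<'E'
import numpy as np, cv2
from workcell import *
def ray(n,uv,z):
    c=calibration(n);K=c["intrinsics"];T=c["T"]
    d=T[:3,:3]@np.linalg.inv(K)@np.array([uv[0],uv[1],1.]); o=T[:3,3]
    return o+d*(z-o[2])/d[2]
def proj(n,p):
    c=calibration(n);K=c["intrinsics"];T=c["T"]
    q=K@(T[:3,:3].T@(np.array(p)-T[:3,3])); return q[:2]/q[2]
E
python3 - <<'E'
import cv2,numpy as np
from h import *
t=cv2.imread("pics/top0.png");s=cv2.imread("pics/side0.png")
a=cv2.resize(t[95:275,220:370],None,fx=4,fy=4,interpolation=cv2.INTER_CUBIC)[:600]
cv2.imwrite("pics/ztop.png",cv2.resize(t[100:200,220:370],None,fx=5,fy=5,interpolation=cv2.INTER_CUBIC))
cv2.imwrite("pics/zside.png",cv2.resize(s[95:245,265:435],None,fx=4,fy=4,interpolation=cv2.INTER_CUBIC))
for n,p in(("top",(343,188)),("top",(292,242)),("top",(337,247))): print(p,ray(n,p,.23))
print(ray("top",(299,118),.19), ray("top",(253,131),0))
E
```

```text
(343, 188) [ 0.51885384 -0.07120985  0.23      ]
(292, 242) [0.41663146 0.02378334 0.23      ]
(337, 247) [ 0.40800909 -0.060673    0.23      ]
[0.65956011 0.01524291 0.19      ] [0.66750244 0.1347246  0.        ]
```

View pics/ztop.png

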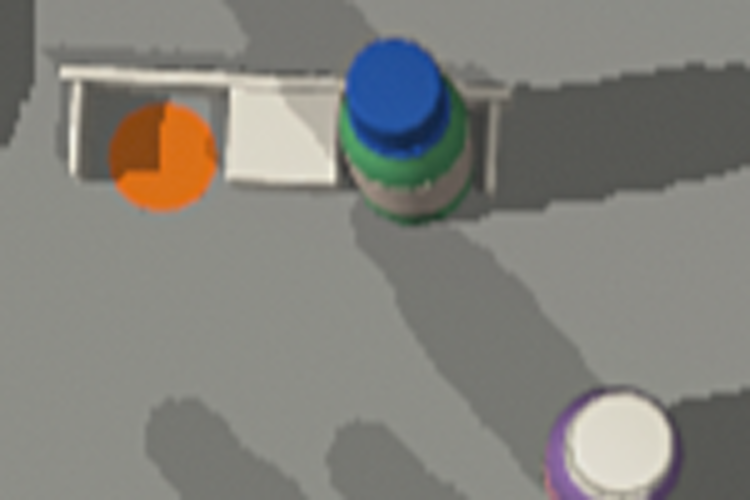

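View pics/zside.png

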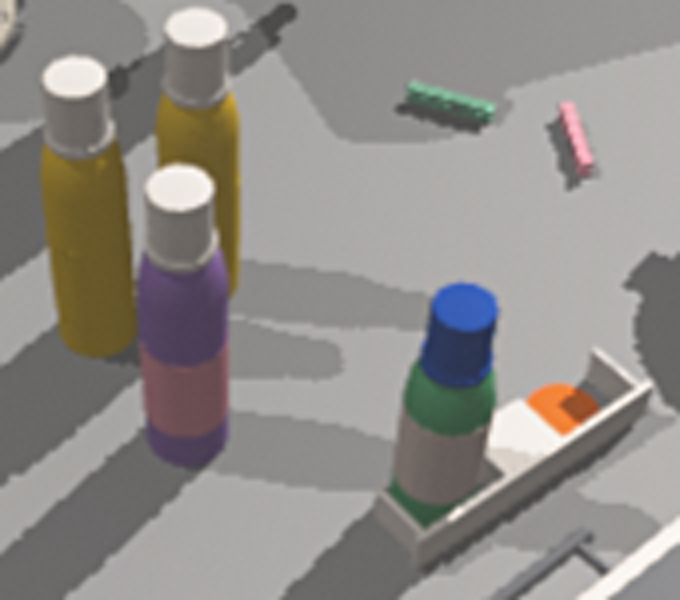

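Run:
```python
import cv2,numpy as np
from h import *
t=cv2.imread("pics/top0.png");s=cv2.imread("pics/side0.png")
def disc(n,img):
    h=cv2.cvtColor(img,cv2.COLOR_BGR2HSV)
    m=cv2.inRange(h,(5,180,100),(14,255,255))
    cs,_=cv2.findContours(m,cv2.RETR_EXTERNAL,cv2.CHAIN_APPROX_NONE)
    for c in cs:
        if cv2.contourArea(c)>60:
            P=np.array([ray(n,p[0],0)[:2] for p in c]).astype(np.float32)
            print(n,"disc",cv2.contourArea(c),cv2.boundingRect(c),cv2.minEnclosingCircle(P),cv2.fitEllipse(P), )
disc("top",t);disc("side",s)
# caps white in top
def caps(n,img,lo,hi,z,mn):
    h=cv2.cvtColor(img,cv2.COLOR_BGR2HSV); m=cv2.inRange(h,lo,hi)
    cs,_=cv2.findContours(m,cv2.RETR_EXTERNAL,cv2.CHAIN_APPROX_NONE)
    for c in cs:
        if mn<cv2.contourArea(c)<900:
            P=np.array([ray(n,p[0],z)[:2] for p in c]).astype(np.float32)
            print(n,cv2.boundingRect(c),cv2.minEnclosingCircle(P),cv2.fitEllipse(P))
caps("top",t,(0,0,190),(180,45,255),.23,150)
caps("side",s,(0,0,215),(180,40,255),.23,60)
caps("top",t,(100,150,120),(125,255,255),.19,150)
# stop top edge line
for a,b,z in(((60,72),(510,92),.034),((230,183),(335,185),.03)):
    A=ray("top",(220+a[0]/5,100+a[1]/5),z);B=ray("top",(220+b[0]/5,100+b[1]/5),z)
    print(A,B,np.linalg.norm(A-B),np.degrees(np.arctan2(*(B-A)[:2]))) 
for p in((583,368-20),(650,385),(418,555)): pass
A=ray("side",(265+650/4,95+383/4),.034);B=ray("side",(265+420/4,95+545/4),.034);print(A,B,np.linalg.norm(A-B),np.degrees(np.arctan2(*(B-A)[:2])))
```

```text
top disc 310.0 (242, 121, 21, 21) ((0.6674864292144775, 0.1371001899242401), 0.024901535362005234) ((0.6674494743347168, 0.13696850836277008), (0.046829305589199066, 0.048271432518959045), 21.139848709106445)
side disc 93.5 (398, 192, 16, 11) ((0.6638545989990234, 0.1407792866230011), 0.020990965887904167) ((0.6642293930053711, 0.14013442397117615), (0.03349877521395683, 0.038104426115751266), 129.23257446289062)
top (327, 240, 21, 19) ((0.4033429026603699, -0.060698751360177994), 0.019396748393774033) ((0.4033809304237366, -0.06168018653988838), (0.033205997198820114, 0.036637675017118454), 176.07162475585938)
top (283, 235, 19, 19) ((0.4133234918117523, 0.024081585928797722), 0.018305703997612) ((0.4133214056491852, 0.023753898218274117), (0.033590167760849, 0.034985415637493134), 158.46253967285156)
top (334, 179, 20, 20) ((0.5168313980102539, -0.0711200088262558), 0.020324524492025375) ((0.5178747773170471, -0.07171904295682907), (0.034338053315877914, 0.03811367228627205), 37.763824462890625)
top (232, 114, 55, 22) ((0.6382385492324829, 0.0888492688536644), 0.05524449795484543) 
[... 1134 characters left out ...]
0.5039733052253723, 0.9636383652687073), 0.18186526000499725) ((0.6270601153373718, 0.8168427348136902), (0.17201760411262512, 0.18242324888706207), 135.4328155517578)
top (289, 108, 19, 24) ((0.6565835475921631, 0.016205821186304092), 0.023248836398124695) ((0.6588336825370789, 0.01739264652132988), (0.033698324114084244, 0.04390089958906174), 81.2921371459961)
[0.69957986 0.17868741 0.034     ] [ 0.69172796 -0.02926761  0.034     ] 0.20810319384534298 -177.83766865454922
[0.64923059 0.0999187  0.03      ] [0.64865215 0.0513223  0.03      ] 0.04859984671998521 -179.31804492173595
[0.70386577 0.17540035 0.034     ] [ 0.70016161 -0.03278257  0.034     ] 0.20821586875770323 -178.98065621304602
```

Call:
{"method": "apply_moves", "body": {
  "rows": [
    [0, 0, 45, 0, 0, 0, 0],
    [0, 0, 45, 0, 0, 0, 0],
    [16, -40, 0, 0, 0, -5, 0],
    [16, -40, 0, 0, 0, -5, 0],
    [16, -40, 0, 0, 0, -5, 0],
    [16, -40, 0, 0, 0, -5, 0],
    [16, -40, 0, 0, 0, -5, 0],
    [16, -40, 0, 0, 0, -5, 0],
    [16, -40, 0, 0, 0, -5, 0],
    [16, -40, 0, 0, 0, -5, 0]
  ]
}}

```text
time: 1.35
ee_pos: [0.279, 0.2076, 0.3381]
tcp_rot: [-180.0, 0.0, 123.9]
wrist_force: [0.2, 0.8, -0.6]
opening: 0.0854
```

Run:
```python
from h import *
o=get_obs();print({k:np.round(o[k],3) for k in o})
cv2.imwrite("pics/top1.png",camera("top")[:,:,::-1]);cv2.imwrite("pics/side1.png",camera("side")[:,:,::-1])
```

```text
{'time': np.float64(1.35), 'q': array([ 3.66540e+01, -1.87820e+01, -1.02000e+00,  1.07769e+02,
       -2.00000e-03,  9.27150e+01]), 'qd': array([-53.101, -13.332,  -9.949,   3.536,  -0.091, -12.746]), 'joint_efforts': array([  8.196, -22.762,  44.607,   0.286,   0.085,   0.435]), 'ee_pos': array([0.279, 0.208, 0.338]), 'tcp_rot': array([-1.79994e+02,  2.00000e-03,  1.23938e+02]), 'wrist_force': array([ 0.248,  0.841, -0.593]), 'torque': array([-0.004,  0.015,  0.022]), 'opening': np.float64(0.085)}
```

View pics/side1.png

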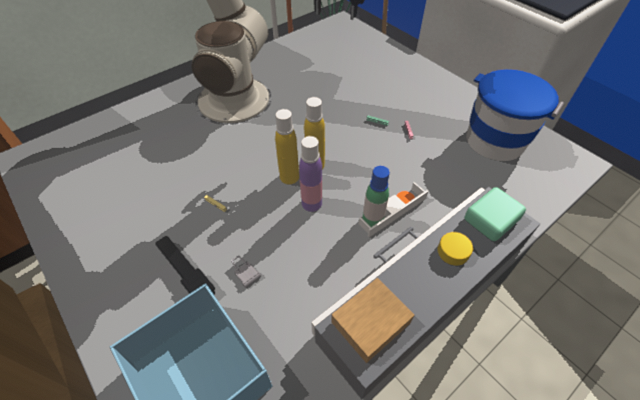

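View pics/top1.png

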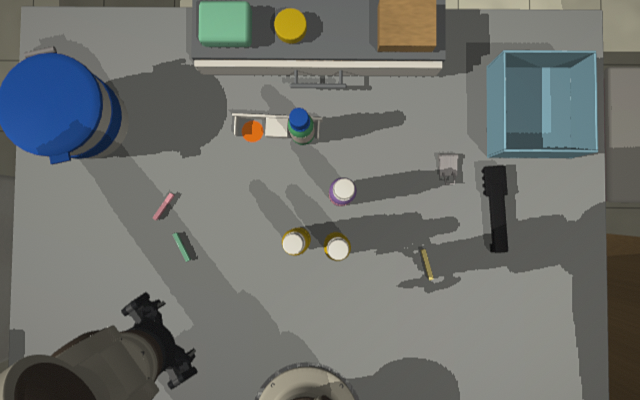

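Call:
{"method": "apply_moves", "body": {
  "rows": [
    [16, -40, 0, 0, 0, -5, 0],
    [16, -40, 0, 0, 0, -5, 0],
    [16, -40, 0, 0, 0, -5, 0],
    [16, -40, 0, 0, 0, -5, 0],
    [16, -40, 0, 0, 0, -5, 0],
    [16, -40, 0, 0, 0, -5, 0],
    [16, -40, 0, 0, 0, -5, 0],
    [16, -40, 0, 0, 0, -5, 0],
    [16, -40, 0, 0, 0, -5, 0],
    [16, -40, 0, 0, 0, -5, 0.48]
  ]
}}

```text
time: 2.7
ee_pos: [0.4395, -0.1921, 0.3379]
tcp_rot: [-180.0, -0.0, 74.0]
wrist_force: [0.6, 0.7, -0.2]
opening: 0.0697
```

Run:
```python
from h import *
o=get_obs();print({k:np.round(o[k],3) for k in ('q','ee_pos','tcp_rot','time')})
```

```text
{'q': array([-2.36110e+01, -1.57800e+00,  1.35540e+01,  1.05154e+02,
        1.20000e-02,  8.24260e+01]), 'ee_pos': array([ 0.44 , -0.192,  0.338]), 'tcp_rot': array([-1.79979e+02, -1.40000e-02,  7.39630e+01]), 'time': np.float64(2.7)}
```

Run:
```python
from h import *
from scipy.optimize import least_squares
Q=np.radians([[5.01257,10.03296],[-18.782,-1.02],[-1.578,13.554]])
R=np.array([[.54980,.24756],[np.hypot(.279,.208),.338],[np.hypot(.4395,.1921),.338]])
def f(p):
    a,L1,L2,b,D=p;be=Q[:,1]-Q[:,0]+b
    return np.r_[a+L1*np.sin(Q[:,0])+L2*np.cos(be)-R[:,0],D+L1*np.cos(Q[:,0])+L2*np.sin(be)-R[:,1]]
for b in(0,-.3,.3):
  s=least_squares(f,[0,.4,.4,b,0],x_scale=.1);print(s.x,s.cost)
  s=least_squares(lambda p:f(np.r_[0,p]),[.4,.4,b,0]);print(s.x,s.cost)
```

```text
[-2.12983462e-05  4.19222558e-01  5.19336728e-01  6.63822507e-02
 -2.49700517e-01] 1.0596695483070226e-08
[ 0.41922063  0.51931706  0.06639929 -0.24970153] 1.0602875358489761e-08
[-2.12983432e-05  4.19222558e-01  5.19336727e-01  6.63822498e-02
 -2.49700517e-01] 1.0596695483439852e-08
[ 0.41922063  0.51931706  0.06639929 -0.24970153] 1.0602875358859195e-08
[-2.12983356e-05  4.19222558e-01  5.19336728e-01  6.63822507e-02
 -2.49700517e-01] 1.0596695483073171e-08
[ 0.41922063  0.51931706  0.06639929 -0.24970153] 1.0602875358486309e-08
```

Call:
{"method": "apply_moves", "body": {
  "rows": [
    [0, 0, 0, 0, 0, 6, 0.48],
    [0, 0, 0, 8.86, -1.56, 0, 0.48],
    [0, 0, 0, 8.86, -1.56, 0, 0.48],
    [0, 0, 0, 8.86, -1.56, 0, 0.48],
    [0, 0, 0, 8.86, -1.56, 0, 0.48],
    [0, 0, 0, 8.86, -1.56, 0, 0.48],
    [0, 0, 0, 0, 0, 0, 0.48],
    [0, 0, 0, 0, 0, 0, 0.48]
  ]
}}

```text
time: 3.7
ee_pos: [0.439, -0.1908, 0.3384]
tcp_rot: [179.9, -44.8, 80.1]
wrist_force: [-0.6, -0.1, 0.9]
opening: 0.0443
```

Run:
```python
from h import *
from scipy.spatial.transform import Rotation as R
o=get_obs();print({k:np.round(o[k],3) for k in ('q','ee_pos','tcp_rot','time','opening')})
print(R.from_euler('xyz',o['tcp_rot'],degrees=True).as_matrix().round(3))
cv2.imwrite("pics/top2.png",camera("top")[:,:,::-1]);cv2.imwrite("pics/side2.png",camera("side")[:,:,::-1])
```

```text
{'q': array([-42.835,  15.261,  21.283, 124.358,  36.275,  47.588]), 'ee_pos': array([ 0.439, -0.191,  0.338]), 'tcp_rot': array([179.935, -44.798,  80.149]), 'time': np.float64(3.7), 'opening': np.float64(0.044)}
[[ 0.121  0.985  0.122]
 [ 0.699 -0.172  0.694]
 [ 0.705  0.001 -0.71 ]]
```

View pics/side2.png

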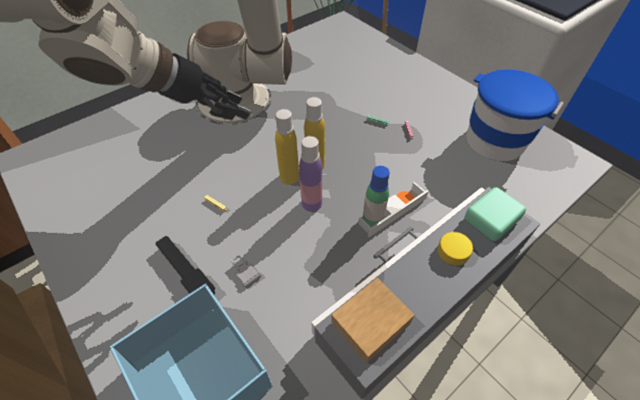

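View pics/top2.png

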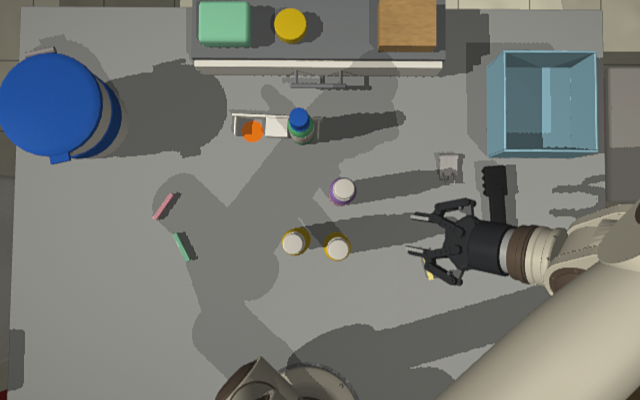

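Call:
{"method": "apply_moves", "body": {
  "rows": [
    [32, 15, 0, 0, 0, 0, 0.48],
    [33, 15, 0, 0, 0, 0, 0.48],
    [0, 0, -40, 0, 0, 0, 0.48],
    [0, 0, -40, 0, 0, 0, 0.48],
    [0, 0, -40, 0, 0, 0, 0.48],
    [0, 0, -40, 0, 0, 0, 0.48],
    [0, 0, -40, 0, 0, 0, 0.48],
    [0, 0, -40, 0, 0, 0, 0.48],
    [0, 0, -30, 0, 0, 0, 0.48],
    [0, 0, -20, 0, 0, 0, 0.48],
    [0, 0, 0, 0, 0, 0, 0.48],
    [0, 0, 0, 0, 0, 0, 0.48]
  ]
}}

```text
time: 5.3
ee_pos: [0.5045, -0.1613, 0.0497]
tcp_rot: [179.8, -44.9, 80.2]
wrist_force: [0.4, 0.4, 0.6]
opening: 0.045
```

Run:
```python
from h import *
o=get_obs();print({k:np.round(o[k],3) for k in ('q','ee_pos','tcp_rot','time','opening','wrist_force')})
s=camera("side")[:,:,::-1];t=camera("top")[:,:,::-1]
a=cv2.resize(s[60:240,180:380],None,fx=2,fy=2,interpolation=cv2.INTER_CUBIC);b=cv2.resize(t[110:290,280:480],None,fx=2,fy=2,interpolation=cv2.INTER_CUBIC)
cv2.imwrite("pics/c3.png",np.hstack([a,b]))
```

```text
{'q': array([-36.409,  21.753,  -2.331,  89.784,  39.263,  54.826]), 'ee_pos': array([ 0.504, -0.161,  0.05 ]), 'tcp_rot': array([179.786, -44.924,  80.231]), 'time': np.float64(5.3), 'opening': np.float64(0.045), 'wrist_force': array([0.425, 0.387, 0.589])}
```

View pics/c3.png

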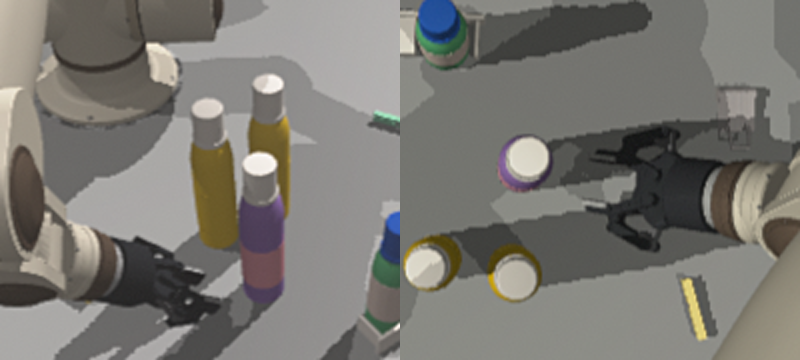

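Run:
```python
from h import *
from scipy.spatial.transform import Rotation as R
o=get_obs();Rm=R.from_euler('xyz',o['tcp_rot'],degrees=True).as_matrix();p=o['ee_pos']
out=[]
for n,(r0,c0) in(("side",(180,230)),("top",(150,320))):
    im=camera(n)[:,:,::-1]; im=cv2.resize(im[r0:r0+80,c0:c0+100],None,fx=4,fy=4,interpolation=cv2.INTER_CUBIC)
    im=cv2.convertScaleAbs(im,alpha=1.6,beta=20)
    for x in(-.011,.011):
        for y in(-.022,.022):
            u=proj(n,p+Rm@[x,y,.017]); cv2.circle(im,(int((u[0]-c0+.5)*4),int((u[1]-r0+.5)*4)),3,(0,0,255) if x>0 else (0,255,0),-1)
    out.append(im)
cv2.imwrite("pics/c4.png",np.hstack(out))
```

```text
(no output)
```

View pics/c4.png

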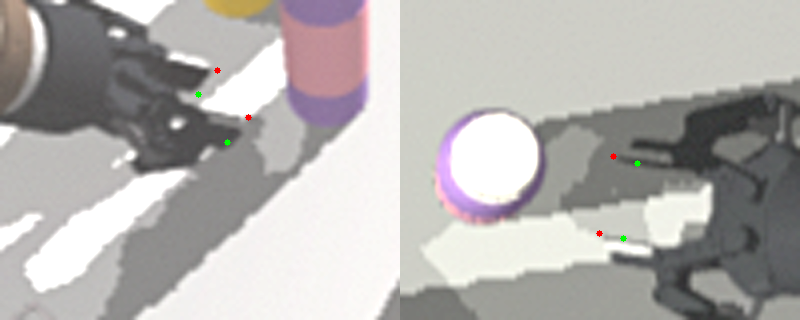

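Call:
{"method": "apply_moves", "body": {
  "rows": [
    [0, 0, -10, 0, 0, 0, 0.48],
    [0, 0, -10, 0, 0, 0, 0.48],
    [2.2, 11.8, 0, 0, 0, 0, 0.48],
    [2.2, 11.8, 0, 0, 0, 0, 0.48],
    [2.2, 11.8, 0, 0, 0, 0, 0.48],
    [0.8, 3.9, 0, 0, 0, 0, 0.48],
    [0.8, 3.9, 0, 0, 0, 0, 0.48],
    [0.8, 3.9, 0, 0, 0, 0, 0.48],
    [0.8, 3.9, 0, 0, 0, 0, 0.48],
    [0.8, 3.9, 0, 0, 0, 0, 0.48],
    [0.8, 3.9, 0, 0, 0, 0, 0.48],
    [0.8, 3.9, 0, 0, 0, 0, 0.48],
    [0.8, 3.9, 0, 0, 0, 0, 0.48],
    [0.8, 3.9, 0, 0, 0, 0, 0.48],
    [0.8, 3.9, 0, 0, 0, 0, 0.48],
    [0.8, 3.9, 0, 0, 0, 0, 0.48]
  ]
}}

```text
time: 7.5
ee_pos: [0.5192, -0.0825, 0.0283]
tcp_rot: [179.9, -45.0, 80.1]
wrist_force: [0.1, -3.0, -0.8]
opening: 0.0443
```

```bash
cat >> h.py <<'E'
def look(name,hs=300,cs=240):
    o=get_obs();print({k:np.round(o[k],3) for k in ('ee_pos','tcp_rot','time','opening','wrist_force')})
    s=camera("side")[:,:,::-1];t=camera("top")[:,:,::-1]
    h=cv2.cvtColor(t,cv2.COLOR_BGR2HSV); m=cv2.inRange(h,(0,0,190),(180,45,255))
    m[:,:200]=0;m[:100]=0
    cs,_=cv2.findContours(m,cv2.RETR_EXTERNAL,cv2.CHAIN_APPROX_NONE)
    for c in cs:
        if 150<cv2.contourArea(c)<900:
            P=np.array([ray("top",p[0],.23)[:2] for p in c]).astype(np.float32); print("cap",cv2.boundingRect(c),np.round(cv2.fitEllipse(P)[0],4),cv2.contourArea(c))
    h=cv2.cvtColor(s,cv2.COLOR_BGR2HSV); m=cv2.inRange(h,(0,0,205),(180,40,255))
    cs,_=cv2.findContours(m,cv2.RETR_EXTERNAL,cv2.CHAIN_APPROX_NONE)
    for c in cs:
        if 60<cv2.contourArea(c)<250:
            P=np.array([ray("side",p[0],.23)[:2] for p in c]).astype(np.float32); print("capside",cv2.boundingRect(c),np.round(cv2.fitEllipse(P)[0],4))
    a=cv2.resize(s[60:260,240:440],None,fx=2,fy=2,interpolation=cv2.INTER_CUBIC);b=cv2.resize(t[90:290,220:420],None,fx=2,fy=2,interpolation=cv2.INTER_CUBIC)
    cv2.imwrite(name,np.hstack([a,b]))
E
python3 -c "
from h import *
look('pics/c5.png')"
```

```text
{'ee_pos': array([ 0.519, -0.082,  0.028]), 'tcp_rot': array([179.939, -44.981,  80.11 ]), 'time': np.float64(7.5), 'opening': np.float64(0.044), 'wrist_force': array([ 0.109, -2.991, -0.831])}
cap (439, 187, 24, 21) [ 0.5028 -0.2747] 189.5
cap (321, 177, 20, 18) [ 0.5251 -0.0463] 215.0
cap (232, 114, 55, 22) [0.6389 0.0895] 305.0
capside (498, 286, 27, 31) [ 1.0309 -0.0537]
capside (570, 142, 41, 62) [0.9843 0.3673]
capside (312, 133, 16, 11) [ 0.5259 -0.0506]
capside (277, 110, 14, 8) [ 0.4048 -0.0634]
capside (200, 102, 23, 8) [ 0.2666 -0.1823]
capside (307, 98, 14, 8) [0.415  0.0221]
capside (176, 96, 12, 13) [ 0.2071 -0.2309]
capside (224, 90, 12, 12) [ 0.2614 -0.1261]
capside (253, 81, 15, 17) [ 0.29   -0.0523]
```

View pics/c5.png

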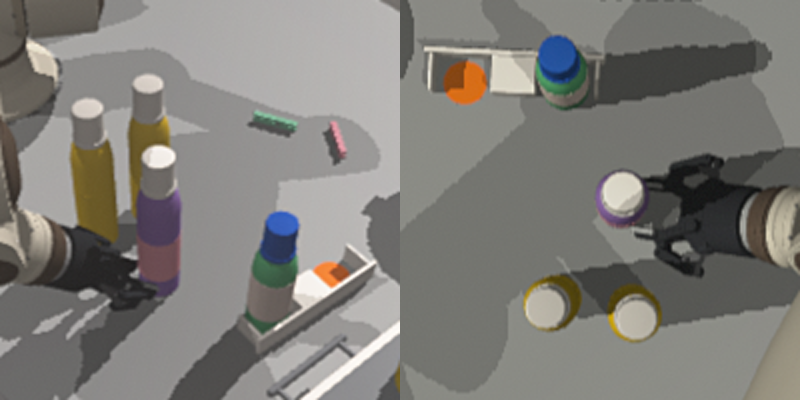

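Call:
{"method": "apply_moves", "body": {
  "rows": [
    [1, 5.5, 0, 0, 0, 0, 0.48],
    [1, 5.5, 0, 0, 0, 0, 0.48],
    [1, 5.5, 0, 0, 0, 0, 0.48],
    [1, 5.5, 0, 0, 0, 0, 0.48],
    [1, 5.5, 0, 0, 0, 0, 0.48],
    [1, 5.5, 0, 0, 0, 0, 0.48],
    [1, 5.5, 0, 0, 0, 0, 0.48],
    [1, 5.5, 0, 0, 0, 0, 0.48],
    [1, 5.5, 0, 0, 0, 0, 0.48],
    [1, 5.5, 0, 0, 0, 0, 0.48],
    [1, 5.5, 0, 0, 0, 0, 0.48],
    [1, 5.5, 0, 0, 0, 0, 0.48],
    [1, 5.5, 0, 0, 0, 0, 0.48],
    [1, 5.5, 0, 0, 0, 0, 0.48],
    [1, 5.5, 0, 0, 0, 0, 0.48],
    [1, 5.5, 0, 0, 0, 0, 0.48],
    [1, 5.5, 0, 0, 0, 0, 0.48]
  ]
}}

```text
time: 9.72
ee_pos: [0.5363, 0.0111, 0.0283]
tcp_rot: [179.9, -45.0, 80.1]
wrist_force: [-0.7, -3.5, -0.0]
opening: 0.0444
```

```bash
python3 -c "
from h import *
look('pics/c6.png')"
```

```text
{'ee_pos': array([0.536, 0.011, 0.028]), 'tcp_rot': array([179.936, -44.981,  80.107]), 'time': np.float64(9.725), 'opening': np.float64(0.044), 'wrist_force': array([-7.410e-01, -3.514e+00, -1.000e-03])}
cap (430, 208, 16, 25) [ 0.4609 -0.2485] 160.0
cap (373, 193, 21, 23) [ 0.4903 -0.1474] 208.5
cap (406, 171, 32, 19) [ 0.5334 -0.2165] 219.5
cap (272, 167, 19, 21) [0.5399 0.0461] 272.0
cap (232, 114, 51, 22) [0.6351 0.1213] 254.0
capside (535, 359, 18, 19) [ 1.1246 -0.1078]
capside (497, 286, 28, 31) [ 1.0249 -0.0539]
capside (379, 182, 49, 42) [ 0.7688 -0.0348]
capside (347, 119, 16, 11) [0.5419 0.0421]
capside (307, 98, 14, 8) [0.4151 0.022 ]
capside (246, 92, 32, 14) [ 0.32   -0.0721]
capside (249, 75, 21, 9) [ 0.2509 -0.0298]
capside (225, 73, 14, 21) [ 0.2148 -0.0901]
capside (268, 64, 16, 34) [0.302  0.0032]
```

View pics/c6.png

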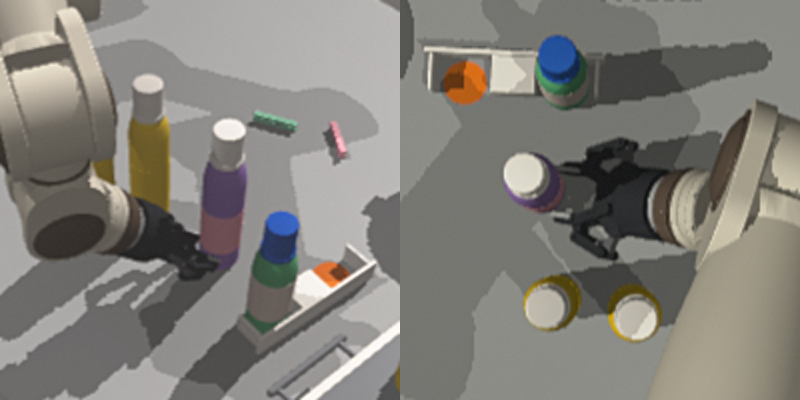

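Run:
```python
from h import *
from scipy.spatial.transform import Rotation as R
L1,L2,b=.4192,.5193,.0664
o=get_obs()
data=[([-42.835,15.261,21.283,124.358,36.275,47.588],[.439,-.191,.338],[179.935,-44.798,80.149]),
([-36.409,21.753,-2.331,89.784,39.263,54.826],[.5045,-.1613,.0497],[179.786,-44.924,80.231]),
(o['q'],o['ee_pos'],o['tcp_rot'])]
A=[];B=[]
for q,p,e in data:
    q=np.radians(q); ph=q[1]-q[2]+q[3]; ca,sa=np.cos(q[0]),np.sin(q[0])
    r=L1*np.sin(q[1])+L2*np.cos(q[2]-q[1]+b); z=L1*np.cos(q[1])+L2*np.sin(q[2]-q[1]+b)
    W=np.array([r*ca,r*sa,z]); d=np.array([np.cos(ph)*ca,np.cos(ph)*sa,-np.sin(ph)]); d2=np.array([np.sin(ph)*ca,np.sin(ph)*sa,np.cos(ph)])
    tz=R.from_euler('xyz',e,degrees=True).as_matrix()[:,2]
    # p = W + h0*ez + c*d + f*d2 + e*tz
    A.append(np.c_[[0,0,1],d,tz]);B.append(np.array(p)-W)
s=np.linalg.lstsq(np.vstack(A),np.hstack(B),rcond=None);print(s[0],s[1], s[0][1]+s[0][2]-s[0][0])
h0=s[0][0]; E=np.array([L1*np.sin(q[1])*ca,L1*np.sin(q[1])*sa,h0+L1*np.cos(q[1])]); W=W+[0,0,h0]
print("elbow",E,"wrist",W,np.degrees(q))
for t in(.5,.6,.7,.8,.9,1):print(E+(W-E)*t)
```

```text
[0.15925048 0.14130349 0.26793575] [1.76356569e-06] 0.2499887632960656
elbow [ 0.07636526 -0.02658818  0.57057767] wrist [ 0.52363556 -0.18231481  0.35757301] [-19.19664411  11.12177151 -16.89859128  71.10084054  44.26269519
  76.96724601]
[ 0.30000041 -0.10445149  0.46407534]
[ 0.34472744 -0.12002416  0.44277487]
[ 0.38945447 -0.13559682  0.42147441]
[ 0.4341815  -0.15116948  0.40017394]
[ 0.47890853 -0.16674214  0.37887348]
[ 0.52363556 -0.18231481  0.35757301]
```

Call:
{"method": "apply_moves", "body": {
  "rows": [
    [1.1, 5.5, 0, 0, 0, 0, 0.48],
    [1.1, 5.5, 0, 0, 0, 0, 0.48],
    [1.1, 5.5, 0, 0, 0, 0, 0.48],
    [1.1, 5.5, 0, 0, 0, 0, 0.48],
    [1.1, 5.5, 0, 0, 0, 0, 0.48],
    [1.1, 5.5, 0, 0, 0, 0, 0.48],
    [1.1, 5.5, 0, 0, 0, 0, 0.48],
    [1.1, 5.5, 0, 0, 0, 0, 0.48],
    [1.1, 5.5, 0, 0, 0, 0, 0.48],
    [1.1, 5.5, 0, 0, 0, 0, 0.48]
  ]
}}

```text
time: 11.08
ee_pos: [0.5473, 0.0661, 0.0283]
tcp_rot: [179.9, -45.0, 80.1]
wrist_force: [-1.0, -3.3, 0.2]
opening: 0.0442
```

```bash
python3 -c "
from h import *
look('pics/c7.png')"
```

```text
{'ee_pos': array([0.547, 0.066, 0.028]), 'tcp_rot': array([179.933, -44.98 ,  80.109]), 'time': np.float64(11.075), 'opening': np.float64(0.044), 'wrist_force': array([-0.996, -3.339,  0.225])}
cap (394, 207, 15, 25) [ 0.4622 -0.18  ] 168.0
cap (337, 196, 18, 26) [ 0.4815 -0.0763] 213.0
cap (367, 174, 32, 17) [ 0.5298 -0.144 ] 241.0
cap (243, 161, 19, 20) [0.5512 0.1008] 266.0
capside (513, 321, 18, 26) [ 1.073  -0.0874]
capside (446, 308, 23, 26) [ 0.9974 -0.1603]
capside (496, 286, 29, 31) [ 1.0244 -0.0541]
capside (378, 185, 50, 40) [ 0.7696 -0.0425]
capside (367, 112, 16, 10) [0.5521 0.0973]
```

View pics/c7.png

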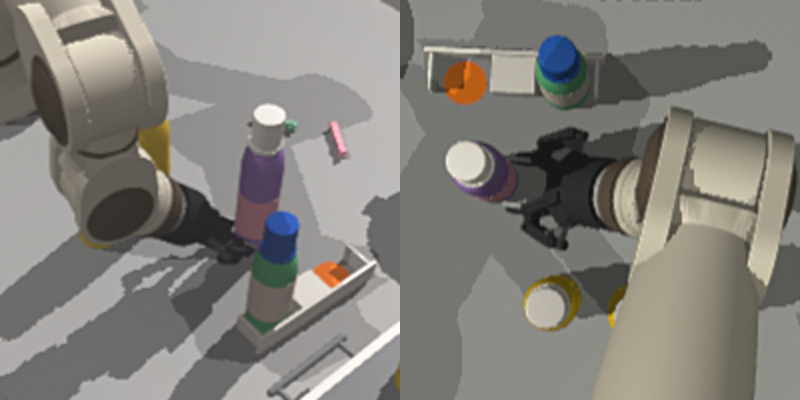

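Call:
{"method": "apply_moves", "body": {
  "rows": [
    [1.1, 5.7, 0, 0, 0, 0, 0.48],
    [1.1, 5.7, 0, 0, 0, 0, 0.48],
    [1.1, 5.7, 0, 0, 0, 0, 0.48],
    [1.1, 5.7, 0, 0, 0, 0, 0.48],
    [1.1, 5.7, 0, 0, 0, 0, 0.48],
    [1.1, 5.7, 0, 0, 0, 0, 0.48],
    [1.1, 5.7, 0, 0, 0, 0, 0.48],
    [0, 0, 0, 0, 0, 0, 0.48]
  ]
}}

```text
time: 12.18
ee_pos: [0.5549, 0.1062, 0.0284]
tcp_rot: [179.9, -45.0, 80.2]
wrist_force: [1.1, -0.2, -1.4]
opening: 0.0442
```

```bash
python3 -c "
from h import *
look('pics/c8.png')"
```

```text
{'ee_pos': array([0.555, 0.106, 0.028]), 'tcp_rot': array([179.914, -45.005,  80.168]), 'time': np.float64(12.175), 'opening': np.float64(0.044), 'wrist_force': array([ 1.087, -0.182, -1.359])}
cap (369, 206, 14, 25) [ 0.4627 -0.1322] 172.0
cap (313, 201, 15, 25) [ 0.4737 -0.0279] 208.0
cap (339, 176, 33, 16) [ 0.5266 -0.0927] 252.0
cap (222, 157, 20, 20) [0.5587 0.1394] 262.5
capside (502, 358, 20, 14) [ 1.0913 -0.1394]
capside (446, 308, 23, 26) [ 0.9971 -0.1562]
capside (496, 286, 29, 31) [ 1.0247 -0.0542]
capside (378, 182, 50, 43) [ 0.7691 -0.0372]
capside (381, 107, 16, 10) [0.5601 0.1374]
```

View pics/c8.png

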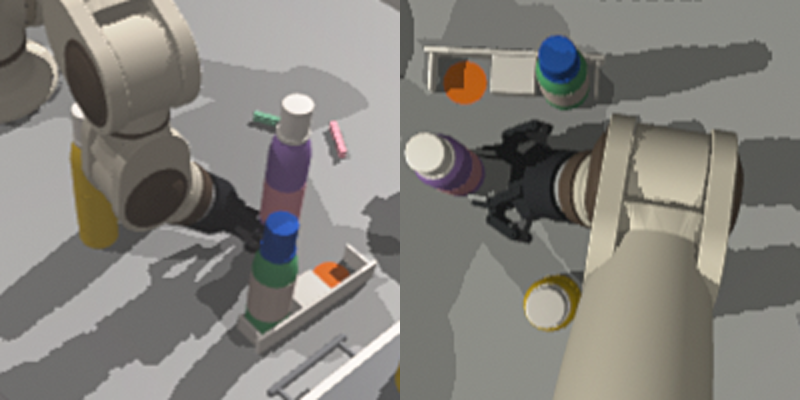

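Call:
{"method": "apply_moves", "body": {
  "rows": [
    [-1.5, -8, 0, 0, 0, 0, 0.48],
    [-3, -16, 0, 0, 0, 0, 0.48],
    [-4, -24, 0, 0, 0, 0, 0.48],
    [-4, -24, 0, 0, 0, 0, 0.48],
    [0, 0, 20, 0, 0, 0, 0.5],
    [0, 0, 40, 0, 0, 0, 0.5],
    [0, 0, 40, 0, 0, 0, 0.5],
    [0, 0, 40, 0, 0, 0, 0.5],
    [0, 0, 40, 0, 0, 0, 0.5],
    [0, 0, 40, 0, 0, 0, 0.5],
    [0, 0, 40, 0, 0, 0, 0.5],
    [0, 0, 35, 0, 0, 0, 0.5]
  ]
}}

```text
time: 13.78
ee_pos: [0.5423, 0.0331, 0.3249]
tcp_rot: [179.9, -45.0, 80.1]
wrist_force: [0.8, -0.6, 0.0]
opening: 0.0427
```

Call:
{"method": "apply_moves", "body": {
  "rows": [
    [0, 0, 0, 0, 0, -8, 0.65],
    [-4, 8, 0, 0, 0, -8, 0.65],
    [-4, 10, 0, 0, 0, -8, 0.65],
    [-4, 10, 0, 0, 0, -8, 0.65],
    [-5, 10, 0, 0, 0, -8, 0.65],
    [-5, 10, 0, 0, 0, -8, 0.65],
    [-5, 10, 0, 0, 0, -8, 0.65],
    [-5, 10, 0, 0, 0, -8, 0.65],
    [-5, 10, 0, 0, 0, -8, 0.65],
    [-5, 10, 0, 0, 0, -8, 0.65],
    [-5, 10, 0, 0, 0, -2, 0.65],
    [0, 0, 0, 0, 0, 0, 0.65]
  ]
}}

```text
time: 15.28
ee_pos: [0.5069, 0.0476, 0.3233]
tcp_rot: [177.4, -45.0, 6.8]
wrist_force: [-0.1, -0.1, -0.6]
opening: 0.0301
```

```bash
python3 -c "
from h import *
print(get_obs()['q'])
look('pics/c9.png')"
```

```text
[  6.71782332 -42.23975772 -30.20099591  57.008561    -2.56033111
 179.92158255]
{'ee_pos': array([0.507, 0.048, 0.323]), 'tcp_rot': array([177.361, -45.027,   6.829]), 'time': np.float64(15.275), 'opening': np.float64(0.03), 'wrist_force': array([-0.121, -0.085, -0.592])}
cap (327, 240, 21, 19) [ 0.4035 -0.0617] 274.0
cap (222, 157, 20, 18) [0.5597 0.1398] 248.0
cap (232, 114, 55, 23) [0.6383 0.0883] 362.5
capside (387, 187, 41, 29) [ 0.7686 -0.028 ]
capside (276, 109, 15, 10) [ 0.4048 -0.0643]
capside (383, 107, 14, 10) [0.5618 0.1388]
capside (307, 97, 15, 9) [0.4143 0.0218]
```

View pics/c9.png

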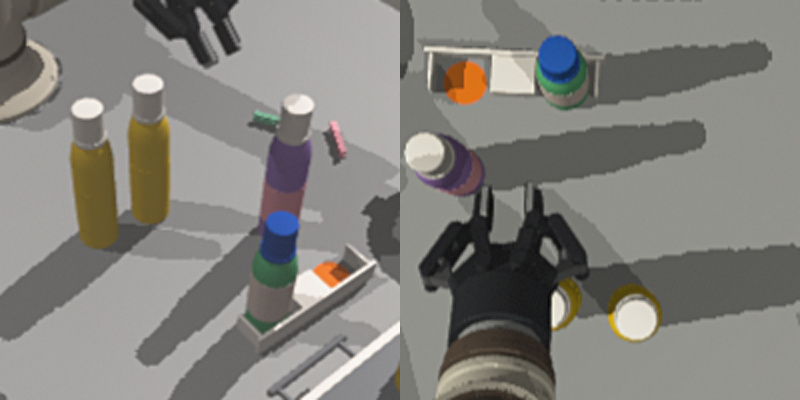

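Call:
{"method": "apply_moves", "body": {
  "rows": [
    [0, 5, 0, -7, -0.8, 7.1, 0.65],
    [0, 5, 0, -7, -0.8, 7.1, 0.65],
    [0, 5, 0, -7, -0.8, 7.1, 0.65],
    [0, 5, 0, -7, -0.8, 7.1, 0.65],
    [0, 5, 0, -7, -0.8, 7.1, 0.65],
    [0, 5, 0, -7, -0.8, 7.1, 0.65],
    [0, 5, 0, -7, -0.8, 7.1, 0.65],
    [0, 5, 0, -7, -0.8, 7.1, 0.65],
    [0, 5, 0, -7, -0.8, 7.1, 0.65],
    [0, 5, 0, -7, -0.8, 7.1, 0.65],
    [0, 5, 0, -7, -0.8, 7.1, 0.65],
    [0, 5, 0, -7, -0.8, 7.1, 0.65],
    [0, 5, 0, -7, -0.8, 7.1, 0.65],
    [0, 5, 0, -7, -0.8, 7.1, 0.65],
    [0, 5, 0, -7, -0.8, 7.1, 0.65],
    [0, 5, 0, -7, -0.8, 7.1, 0.65],
    [0, 5, 0, -7, -0.8, 7.1, 0.65],
    [0, 5, 0, -7, -0.8, 7.1, 0.65],
    [0, 0, 0, 0, 0, 0, 0.65]
  ]
}}

```text
time: 17.75
ee_pos: [0.5071, 0.1385, 0.3231]
tcp_rot: [177.8, 44.5, -173.1]
wrist_force: [0.0, -0.0, -0.0]
opening: 0.0297
```

```bash
cat > rr.py <<'E'
from h import *
from scipy.spatial.transform import Rotation as R
def corr(phi,th=45,sgn=-1):
    o=get_obs();print({k:np.round(o[k],4) for k in ('q','ee_pos','tcp_rot','time','opening','wrist_force')})
    f=np.radians(phi);t=np.radians(th)
    z=np.array([np.sin(t)*np.cos(f),np.sin(t)*np.sin(f),-np.cos(t)]);y=sgn*np.array([np.sin(f),-np.cos(f),0]);x=np.cross(y,z)
    T=np.c_[x,y,z];C=R.from_euler('xyz',o['tcp_rot'],degrees=True)
    print(C.as_matrix().round(3)); print("turn",(R.from_matrix(T)*C.inv()).as_rotvec(degrees=True).round(2))
E
python3 -c "
from rr import *
corr(-2)"
```

```text
{'q': array([ 18.163 , -39.0908, -28.4311,  56.4179,  -5.6696,   8.0645]), 'ee_pos': array([0.5071, 0.1385, 0.3231]), 'tcp_rot': array([ 177.7666,   44.4845, -173.1211]), 'time': np.float64(17.75), 'opening': np.float64(0.0297), 'wrist_force': array([ 0.037 , -0.0187, -0.0468])}
[[-0.708 -0.147  0.69 ]
 [-0.085  0.989  0.123]
 [-0.701  0.028 -0.713]]
turn [ -1.57  -0.58 -10.45]
```

Call:
{"method": "apply_moves", "body": {
  "rows": [
    [-6, 1, 0, -0.8, -0.3, -5.2, 0.65],
    [-8, 1, 0, -0.8, -0.3, -5.2, 0.65],
    [-8, 1, 0, 0, 0, 0, 0.65],
    [0, 0, -30, 0, 0, 0, 0.65],
    [0, 0, -40, 0, 0, 0, 0.65],
    [0, 0, -40, 0, 0, 0, 0.65],
    [0, 0, -40, 0, 0, 0, 0.65],
    [0, 0, -40, 0, 0, 0, 0.65],
    [0, 0, -40, 0, 0, 0, 0.65],
    [0, 0, -30, 0, 0, 0, 0.65],
    [0, 0, -10, 0, 0, 0, 0.65],
    [0, 0, 0, 0, 0, 0, 0.65]
  ]
}}

```text
time: 19.25
ee_pos: [0.4852, 0.1408, 0.0535]
tcp_rot: [-179.9, 45.0, 178.1]
wrist_force: [-0.4, -0.3, -0.4]
opening: 0.0294
```

```bash
python3 -c "
from rr import *
corr(-2)
look('pics/c10.png')"
```

```text
{'q': array([ 26.516 , -39.6088, -58.3421,  29.9271, -19.7549,  20.9544]), 'ee_pos': array([0.4852, 0.1408, 0.0535]), 'tcp_rot': array([-179.9376,   45.0393,  178.0707]), 'time': np.float64(19.25), 'opening': np.float64(0.0294), 'wrist_force': array([-0.3751, -0.2935, -0.3798])}
[[-0.706  0.034  0.707]
 [ 0.024  0.999 -0.025]
 [-0.708 -0.001 -0.707]]
turn [ 0.05  0.04 -0.03]
{'ee_pos': array([0.485, 0.141, 0.054]), 'tcp_rot': array([-179.938,   45.039,  178.071]), 'time': np.float64(19.25), 'opening': np.float64(0.029), 'wrist_force': array([-0.375, -0.294, -0.38 ])}
cap (244, 361, 25, 39) [0.1546 0.0884] 165.0
cap (327, 240, 21, 19) [ 0.4035 -0.0617] 274.0
cap (283, 235, 19, 19) [0.4133 0.0238] 265.5
cap (222, 157, 20, 20) [0.5586 0.1395] 269.0
cap (232, 114, 55, 23) [0.6378 0.0897] 346.5
capside (498, 286, 27, 31) [ 1.0327 -0.0536]
capside (377, 182, 51, 43) [ 0.7687 -0.0391]
capside (570, 142, 41, 46) [0.9838 0.376 ]
capside (276, 109, 15, 10) [ 0.4047 -0.0642]
capside (381, 107, 16, 10) [0.5602 0.138 ]
capside (307, 97, 15, 10) [0.4147 0.0221]
capside (236, 14, 19, 15) [-0.03    0.1061]
```

View pics/c10.png

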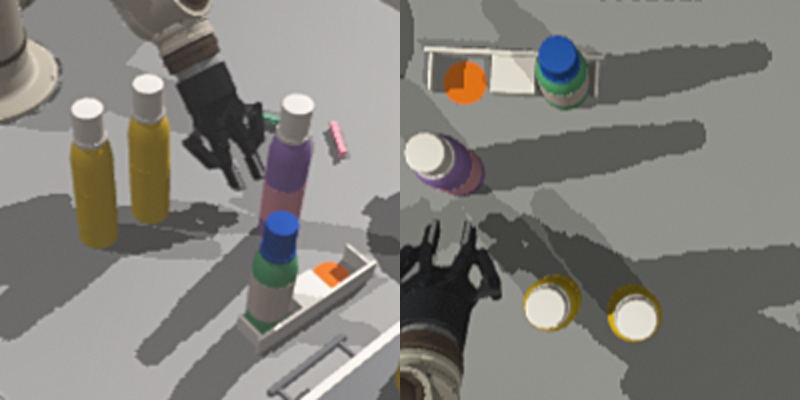

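Call:
{"method": "apply_moves", "body": {
  "rows": [
    [6, 1, -12, 0, 0, 0, 0.65],
    [6, 1, -12, 0, 0, 0, 0.65],
    [8, -0.2, 0, 0, 0, 0, 0.65],
    [8, -0.2, 0, 0, 0, 0, 0.65],
    [4.5, -0.2, 0, 0, 0, 0, 0.65],
    [4.5, -0.2, 0, 0, 0, 0, 0.65],
    [4.5, -0.2, 0, 0, 0, 0, 0.65],
    [4.5, -0.2, 0, 0, 0, 0, 0.65],
    [4.5, -0.2, 0, 0, 0, 0, 0.65],
    [4.5, -0.2, 0, 0, 0, 0, 0.65],
    [4.5, -0.2, 0, 0, 0, 0, 0.65],
    [4.5, -0.2, 0, 0, 0, 0, 0.65],
    [4.5, -0.2, 0, 0, 0, 0, 0.65],
    [4.5, -0.2, 0, 0, 0, 0, 0.65],
    [4.5, -0.2, 0, 0, 0, 0, 0.65]
  ]
}}

```text
time: 21.22
ee_pos: [0.5628, 0.1405, 0.0296]
tcp_rot: [-179.9, 45.1, 178.1]
wrist_force: [-5.8, 0.1, 3.2]
opening: 0.0296
```

```bash
python3 -c "
from rr import *
corr(-2)
look('pics/c11.png')"
```

```text
{'q': array([ 21.5208, -23.5152, -52.5265,  18.4221, -16.4281,  17.0033]), 'ee_pos': array([0.5628, 0.1405, 0.0296]), 'tcp_rot': array([-179.8886,   45.0552,  178.1267]), 'time': np.float64(21.225), 'opening': np.float64(0.0296), 'wrist_force': array([-5.8449,  0.1284,  3.2259])}
[[-0.706  0.034  0.707]
 [ 0.023  0.999 -0.025]
 [-0.708 -0.001 -0.706]]
turn [ 0.08  0.05 -0.05]
{'ee_pos': array([0.563, 0.14 , 0.03 ]), 'tcp_rot': array([-179.889,   45.055,  178.127]), 'time': np.float64(21.225), 'opening': np.float64(0.03), 'wrist_force': array([-5.845,  0.128,  3.226])}
cap (218, 348, 16, 52) [0.1749 0.1457] 290.5
cap (252, 341, 19, 24) [0.2109 0.0802] 170.0
cap (211, 318, 39, 24) [0.2518 0.1366] 397.5
cap (327, 240, 21, 19) [ 0.4035 -0.0617] 274.0
cap (283, 234, 19, 20) [0.4132 0.0239] 269.5
cap (222, 114, 65, 44) [0.6217 0.0992] 658.5
capside (538, 362, 11, 13) [ 1.1236 -0.1085]
capside (498, 286, 27, 31) [ 1.0297 -0.0538]
capside (377, 188, 51, 37) [ 0.7686 -0.0317]
capside (394, 115, 17, 11) [0.6022 0.1392]
capside (276, 109, 15, 10) [ 0.4047 -0.0642]
capside (307, 97, 15, 10) [0.4148 0.0221]
```

View pics/c11.png

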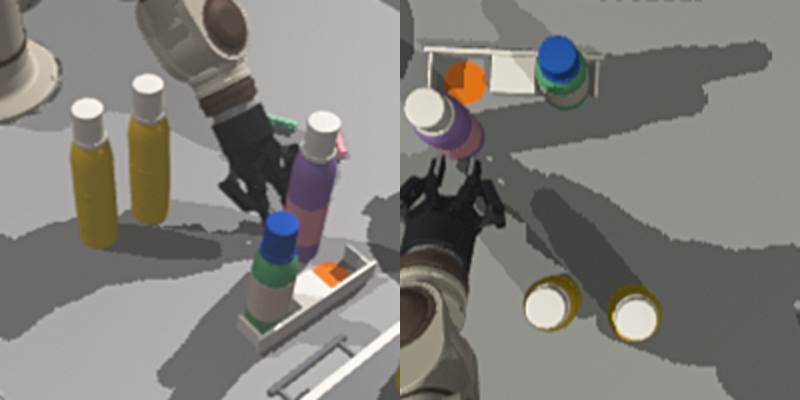

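Call:
{"method": "apply_moves", "body": {
  "rows": [
    [4.4, -0.2, 0, 0, 0, 0, 0.65],
    [4.4, -0.2, 0, 0, 0, 0, 0.65],
    [4.4, -0.2, 0, 0, 0, 0, 0.65],
    [4.4, -0.2, 0, 0, 0, 0, 0.65],
    [4.4, -0.2, 0, 0, 0, 0, 0.65],
    [4.4, -0.2, 0, 0, 0, 0, 0.65]
  ]
}}

```text
time: 22.08
ee_pos: [0.5891, 0.1391, 0.0293]
tcp_rot: [-179.9, 45.0, 178.1]
wrist_force: [-6.0, 0.3, 4.0]
opening: 0.0298
```

```bash
cat > l2.py <<'E'
from rr import *
import sys
corr(-2)
s=camera("side")[:,:,::-1];t=camera("top")[:,:,::-1]
a=cv2.resize(s[90:250,340:440],None,fx=3.75,fy=3.75,interpolation=cv2.INTER_CUBIC);b=cv2.resize(t[100:200,200:306],None,fx=4,fy=4,interpolation=cv2.INTER_CUBIC)
b=cv2.copyMakeBorder(b,0,a.shape[0]-b.shape[0],0,0,cv2.BORDER_CONSTANT)
cv2.imwrite(sys.argv[1],np.hstack([a,b]))
h=cv2.cvtColor(s,cv2.COLOR_BGR2HSV); m=cv2.inRange(h,(0,0,205),(180,40,255))
cs,_=cv2.findContours(m,cv2.RETR_EXTERNAL,cv2.CHAIN_APPROX_NONE)
for c in cs:
    if 60<cv2.contourArea(c)<250:
        P=np.array([ray("side",p[0],.23)[:2] for p in c]).astype(np.float32); e=cv2.fitEllipse(P)
        if 0.55<e[0][0]<.75 and e[0][1]>.05: print("capside",cv2.boundingRect(c),np.round(e[0],4))
h=cv2.cvtColor(t,cv2.COLOR_BGR2HSV); m=cv2.inRange(h,(0,0,190),(180,45,255)); m[:,:200]=0
cs,_=cv2.findContours(m,cv2.RETR_EXTERNAL,cv2.CHAIN_APPROX_NONE)
for c in cs:
    if 100<cv2.contourArea(c)<900:
        P=np.array([ray("top",p[0],.23)[:2] for p in c]).astype(np.float32); e=cv2.fitEllipse(P)
        if e[0][0]>.55 and e[0][0]<.75: print("captop",cv2.boundingRect(c),np.round(e[0],4))
E
python3 l2.py pics/c12.png
```

```text
{'q': array([ 20.0639, -19.1845, -49.6997,  16.6272, -15.4537,  15.8966]), 'ee_pos': array([0.5891, 0.1391, 0.0293]), 'tcp_rot': array([-179.8739,   45.0454,  178.1231]), 'time': np.float64(22.075), 'opening': np.float64(0.0298), 'wrist_force': array([-5.9772,  0.3441,  4.0168])}
[[-0.706  0.034  0.707]
 [ 0.023  0.999 -0.025]
 [-0.708 -0.002 -0.707]]
turn [ 0.09  0.04 -0.03]
capside (402, 121, 17, 11) [0.6287 0.138 ]
captop (223, 120, 20, 20) [0.6279 0.1392]
captop (232, 114, 55, 17) [0.6405 0.1272]
```

View pics/c12.png

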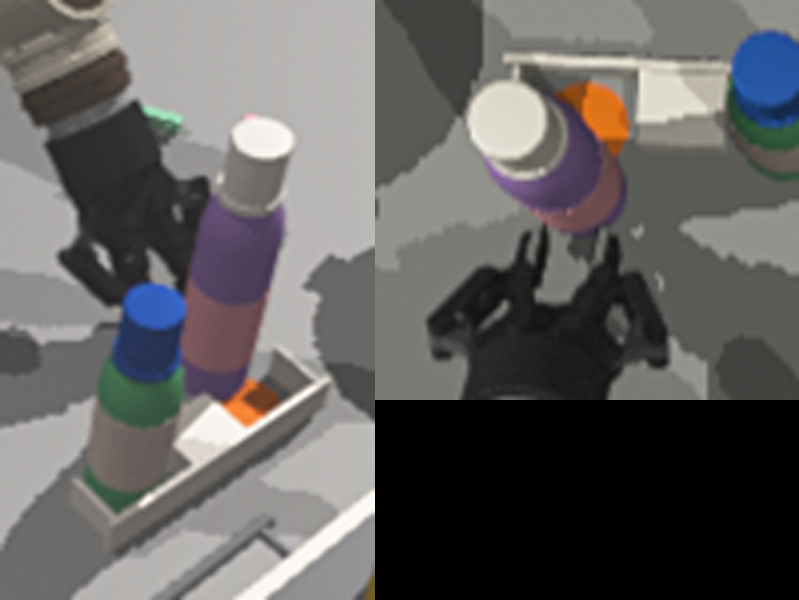

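Call:
{"method": "apply_moves", "body": {
  "rows": [
    [4.4, -0.2, 0, 0, 0, 0, 0.65],
    [4.4, -0.2, 0, 0, 0, 0, 0.65],
    [4.4, -0.2, 0, 0, 0, 0, 0.65],
    [4.4, -0.2, 0, 0, 0, 0, 0.65],
    [4.4, -0.2, 0, 0, 0, 0, 0.65],
    [4.4, -0.2, 0, 0, 0, 0, 0.65]
  ]
}}

```text
time: 22.92
ee_pos: [0.6156, 0.1378, 0.0292]
tcp_rot: [-179.9, 45.0, 178.1]
wrist_force: [-4.4, 0.1, 1.4]
opening: 0.03
```

```bash
python3 l2.py pics/c13.png
```

```text
{'q': array([ 18.7559, -15.0437, -46.7318,  15.2052, -14.5702,  14.9123]), 'ee_pos': array([0.6156, 0.1378, 0.0292]), 'tcp_rot': array([-179.8684,   45.0406,  178.1168]), 'time': np.float64(22.925), 'opening': np.float64(0.03), 'wrist_force': array([-4.423 ,  0.0515,  1.3682])}
[[-0.706  0.034  0.707]
 [ 0.023  0.999 -0.026]
 [-0.708 -0.002 -0.707]]
turn [ 0.09  0.04 -0.02]
capside (410, 127, 17, 12) [0.6552 0.1367]
captop (224, 107, 19, 24) [0.6529 0.1379]
```

View pics/c13.png

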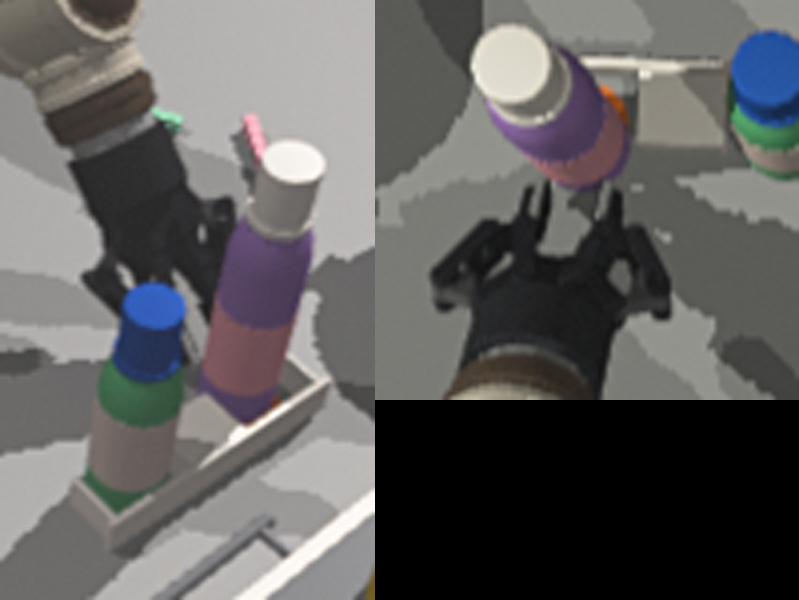

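Call:
{"method": "apply_moves", "body": {
  "rows": [
    [2, -0.1, 0, 0, 0, 0, 0.65],
    [2, -0.1, 0, 0, 0, 0, 0.65],
    [2, -0.1, 0, 0, 0, 0, 0.65],
    [2, -0.1, 0, 0, 0, 0, 0.65],
    [2, -0.1, 0, 0, 0, 0, 0.65]
  ]
}}

```text
time: 23.65
ee_pos: [0.6255, 0.1374, 0.0292]
tcp_rot: [-179.9, 45.0, 178.1]
wrist_force: [-3.6, 0.6, 1.0]
opening: 0.0299
```

Call:
{"method": "apply_moves", "body": {
  "rows": [
    [1, 0, 0, 0, 0, 0, 0.65],
    [1, 0, 0, 0, 0, 0, 0.65]
  ]
}}

```text
time: 23.9
ee_pos: [0.6274, 0.1373, 0.0292]
tcp_rot: [-179.9, 45.0, 178.1]
wrist_force: [-4.7, -0.1, 1.2]
opening: 0.0298
```

```bash
python3 l2.py pics/c14.png
```

```text
{'q': array([ 18.2277, -13.273 , -45.3773,  14.6871, -14.2139,  14.5153]), 'ee_pos': array([0.6274, 0.1373, 0.0292]), 'tcp_rot': array([-179.8659,   45.0448,  178.1147]), 'time': np.float64(23.9), 'opening': np.float64(0.0298), 'wrist_force': array([-4.6621, -0.0743,  1.1969])}
[[-0.706  0.035  0.707]
 [ 0.023  0.999 -0.026]
 [-0.708 -0.002 -0.707]]
turn [ 0.1   0.04 -0.02]
capside (413, 130, 18, 11) [0.6668 0.1364]
captop (225, 101, 19, 24) [0.6643 0.1372]
```

View pics/c14.png

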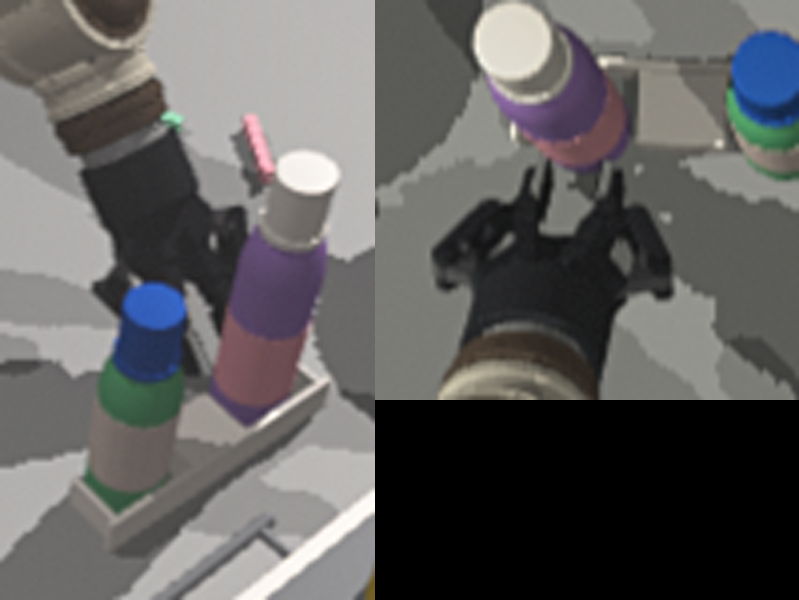

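Call:
{"method": "apply_moves", "body": {
  "rows": [
    [0.5, 0, 0, 0, 0, 0, 0.65],
    [0.5, 0, 0, 0, 0, 0, 0.65]
  ]
}}

```text
time: 24.25
ee_pos: [0.6283, 0.1374, 0.0292]
tcp_rot: [-179.9, 45.0, 178.1]
wrist_force: [-4.4, 0.1, 1.8]
opening: 0.03
```

Call:
{"method": "apply_moves", "body": {
  "rows": [
    [0.5, 0, 0, 0, 0, 0, 0.65],
    [0.5, 0, 0, 0, 0, 0, 0.65]
  ]
}}

```text
time: 24.5
ee_pos: [0.6294, 0.1374, 0.0293]
tcp_rot: [-179.9, 45.1, 178.1]
wrist_force: [-3.3, -0.6, 0.7]
opening: 0.0302
```

Call:
{"method": "apply_moves", "body": {
  "rows": [
    [0.5, 0, 0, 0, 0, 0, 0.65],
    [0.5, 0, 0, 0, 0, 0, 0.65]
  ]
}}

```text
time: 24.75
ee_pos: [0.63, 0.1374, 0.029]
tcp_rot: [-179.9, 45.0, 178.1]
wrist_force: [-15.8, 0.7, 6.8]
opening: 0.0299
```

Call:
{"method": "apply_moves", "body": {
  "rows": [
    [-1, 0, 0, 0, 0, 0, 0.65],
    [-3, 0, 0, 0, 0, 0, 0.65],
    [-8, 0.3, 0, 0, 0, 0, 0.65],
    [-15, 0.5, 0, 0, 0, 0, 0.65],
    [-20, 0.7, 0, 0, 0, 0, 0.65],
    [-20, 0.7, 0, 0, 0, 0, 0.65],
    [-20, 0.7, 0, 0, 0, 0, 0.65],
    [0, 0, 20, 0, 0, 0, 0.65],
    [0, 0, 40, 0, 0, 0, 0.65],
    [0, 0, 40, 0, 0, 0, 0.65],
    [0, 0, 40, 0, 0, 0, 0.65],
    [0, 0, 40, 0, 0, 0, 0.65],
    [0, 0, 40, 0, 0, 0, 0.65],
    [0, 0, 40, 0, 0, 0, 0.65],
    [0, 0, 30, 0, 0, 0, 0.65],
    [0, 0, 0, 0, 0, 0, 0.65],
    [0, 0, 0, 0, 0, 0, 0.65]
  ]
}}

```text
time: 26.88
ee_pos: [0.543, 0.1402, 0.3181]
tcp_rot: [-179.8, 45.0, 178.1]
wrist_force: [-0.3, 0.1, -0.3]
opening: 0.0301
```

```bash
python3 l2.py pics/c15.png
python3 - <<'E'
from h import *
look('pics/c16.png')
t=camera("top")[:,:,::-1];s=camera("side")[:,:,::-1]
for n,im in(("top",t),("side",s)):
    im0=cv2.imread(f"pics/{n}0.png"); cv2.imwrite(f"pics/{n}_f.png",im)
    for nm,lo,hi,z,reg in(("green cap",(100,150,120),(125,255,255),.19,(50,1000)),("mint",(65,60,80),(85,255,255),.014,(20,150)),("pink",(165,60,120),(180,255,255),.014,(20,150)),("lemon",(22,70,120),(32,255,255),.014,(20,200))):
        for tag,I in(("0",im0),("f",im)):
            h=cv2.cvtColor(I,cv2.COLOR_BGR2HSV);m=cv2.inRange(h,lo,hi);cs,_=cv2.findContours(m,cv2.RETR_EXTERNAL,cv2.CHAIN_APPROX_NONE)
            print(n,nm,tag,[np.round(cv2.minAreaRect(c)[0],1).tolist() for c in cs if reg[0]<cv2.contourArea(c)<reg[1]])
E
```

```text
{'q': array([ 22.5867, -32.3013, -25.2633,  54.7875, -17.1658,  17.8343]), 'ee_pos': array([0.543 , 0.1402, 0.3181]), 'tcp_rot': array([-179.8346,   44.989 ,  178.1459]), 'time': np.float64(26.875), 'opening': np.float64(0.0301), 'wrist_force': array([-0.3393,  0.0737, -0.287 ])}
[[-0.707  0.034  0.707]
 [ 0.023  0.999 -0.026]
 [-0.707 -0.002 -0.707]]
turn [ 0.12 -0.01 -0.03]
capside (414, 131, 17, 11) [0.6696 0.1355]
captop (225, 100, 19, 24) [0.6659 0.1371]
{'ee_pos': array([0.543, 0.14 , 0.318]), 'tcp_rot': array([-179.807,   44.942,  178.162]), 'time': np.float64(26.975), 'opening': np.float64(0.03), 'wrist_force': array([ 0.23 ,  0.695, -0.422])}
cap (327, 240, 21, 19) [ 0.4035 -0.0617] 274.0
cap (283, 235, 19, 19) [0.4134 0.0238] 266.0
cap (225, 100, 19, 25) [0.6645 0.1364] 266.5
capside (414, 131, 17, 11) [0.6696 0.1355]
capside (276, 109, 15, 10) [ 0.4047 -0.0641]
capside (307, 97, 15, 10) [0.4145 0.022 ]
top green cap 0 [[297.2, 118.4]]
top green cap f [[297.3, 118.9]]
top mint 0 [[180.9, 246.5], [300.2, 128.8]]
top mint f [[300.9, 127.9]]
top pink 0 [[162.8, 206.1]]
top pink f [[161.5, 207.2]]
top lemon 0 [[426.7, 264.1], [330.5, 255.0]]
top lemon f [[426.7, 264.0], [330.5, 255.0], [285.2, 236.8]]
side green cap 0 [[380.5, 171.5]]
side green cap f [[380.5, 171.5]]
side mint 0 [[368.1, 221.3], [377.1, 119.7]]
side mint f [[368.1, 221.3], [377.0, 120.0]]
side pink 0 [[408.6, 129.3]]
side pink f [[401.1, 184.5], [408.9, 129.2]]
side lemon 0 [[215.2, 202.7], [277.3, 137.8], [307.4, 125.9], [321.5, 142.5]]
side lemon f [[215.2, 203.0], [276.5, 139.0], [323.3, 142.9], [307.2, 126.2]]
```

View pics/c15.png

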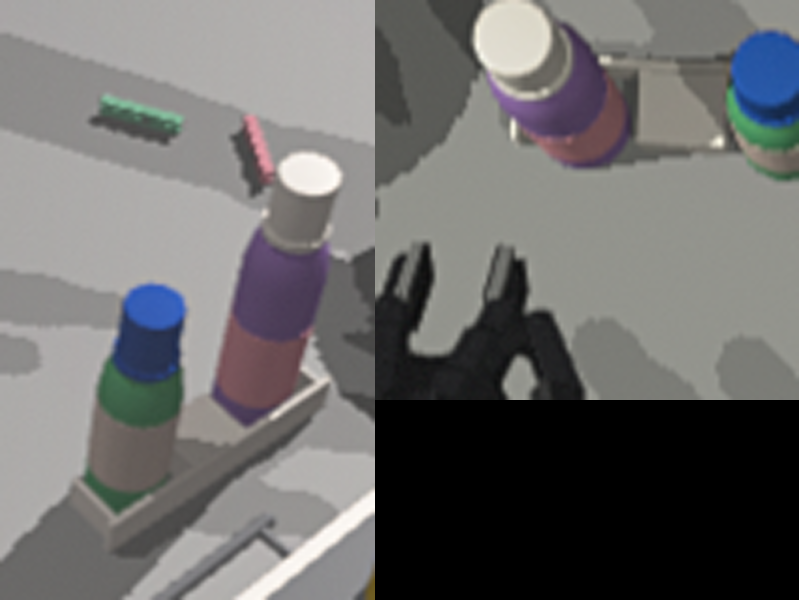

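View pics/c16.png

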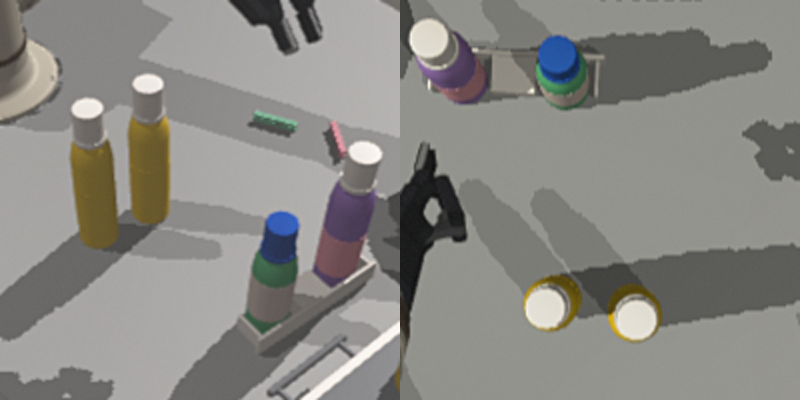

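```bash
python3 -c "
from workcell import *
print(job_done())"
```

```text
the job is handed in; nothing more can be done
None
```

The lilac bottle now stands in the empty bay of the white rack, back against the stop. I handed the job in at about 27 s, and it reported no verdict.

**How it was moved:** I tilted the tool 45° and used the two fingertips as a loose fork, touching the bottle about 25 mm above the surface. I pushed it across until it was in line with the bay, then lifted clear and turned the hand. From behind, I pushed it straight in. It was never gripped, lifted or tipped.

**Last checks:**
- **Against the stop:** the push took about 3–6 N while the bottle slid, then jumped to 15.8 N when it met the stop. Comparing pictures from before and after I backed off, it did not spring back.
- **Position:** the cap measures (0.666, 0.137) m in the top camera and (0.670, 0.136) m in the side camera. The disc was at (0.667, 0.137) m. The cameras differ by about 4 mm, in line with their calibration.
- **Other things:** the green bottle, both yellow look-alikes and the lemon peg are where they started, to within about a pixel. In the top view the mint peg was hidden by the hand and the pink peg read about 1.5 pixels off. The side view shows both unmoved.
- **Not measured:** I did not measure the clip and the brush again; nothing was planned to go near them.
- **Hand:** it finished about 0.3 m up, clear of everything, with no force reading beyond noise.

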